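Set the slide scanner's feed selector to the red-marked hopper

TASK

The slide scanner's feed-selector knob is idling between its two feeds. Pull the sprung knob up out of its idle pocket, turn it towards the red marker button, and let it drop fully home in the detent hole there. Feel for the hole gently - the markers are only roughly placed; never force the knob round, press it down or haul on its stop - and leave the things around it undisturbed.

Things in the scene. Friction and masses are not known exactly. Their poses are not given: they have to be found in the camera images.
- unit: Slide scanner, a fixed white box 240 (x) x 320 (y) x 85 mm high with a grey deck, standing on the desk; origin at the centre of its underside, z up. Two slide hoppers (56 x 60 mm, the slides in them reach 48 mm above the deck) stand on its deck, centred at x +72, y +-90 mm. The vertical axis of the selector knob is at x -30, y 0 mm.
- dial: Black dial plate, 100 mm across, on the deck round the knob axis; origin on that axis at deck height (85 mm above the desk), axes as the unit's. It carries the index plate, hidden under the knob's skirt: a wide idle pocket in the middle (about 0.5 rad either side of 0, shifting with the holes), then flat land with one detent hole on each side for the knob's pin.
- plunger: Sprung shaft carrying the knob, does not turn; origin on the knob axis, 10 mm above the deck when home (pin in a hole or the pocket), 18 mm when the pin stands on the land. The pin clears the plate at 8 mm lift, the end stop comes at 14 mm. Spring: 7.5 N down when home, 11 N at the stop, damped. Over 25 N on pin or stop (forced round, pressed down, hauled) damages it.
- knob (a joint): Turn of the selector knob in rad, 0 = pointer along the unit's +x, positive counter-clockwise seen from above; starts within 0.12 of 0, limits +-1.6; the markers are at +1.1 and -1.1. It stays where it is left.
- knob_grip (a point): Middle of the knob's blue grip bar, on the knob axis. The bar is 50 mm long (along the pointer), 14 mm wide and 36 mm high; this point is 12 mm below its top and 22 mm above the round black skirt (64 mm across, 6 mm thick) at its foot; 38 mm above the deck when home. x axis along the pointer, z up.
- pointer_tip (a point): Tip of the white pointer on the knob's skirt, 46 mm from the knob axis.
- tab_red: Red round marker button, 15 mm across, 8 mm high, fixed on the deck 62 mm from the knob axis, left or right: marks the feed to set. Origin: centre of its underside. Its hole lies within 0.25 rad either side of its direction from the axis, unseen, different each time. The pin drops in only within about 0.04 rad of the hole's middle, else it rests on the land, over which it slides easily.
- tab_white: White marker button of the same shape on the other side: not to be used.
- slide_box: Yellow slide box 50 x 62 x 30 mm, loose on the deck's near corner; leave alone. Origin at the centre of its underside.
- film_can: Black film can with a grey cap, 32 mm across, 48 mm high, loose on the deck's other near corner; leave alone. Origin at the centre of its underside.
- mug: White mug 80 mm across, 90 mm high, on the desk beside the scanner; leave alone. Origin at the centre of its underside.
- tape_roll: Roll of paper tape 90 mm across, 24 mm high, lying on the desk on the scanner's other side; leave alone. Origin at the centre of its underside.

How it is judged (in metres and radians):
On the way, in this order (a step that is already met when the one before it is completed fails the run):
1. the knob is pulled up until its pin is clear of the idle pocket (raised over 8.5 mm) (z of plunger in the frame of dial above 0.0185 m), for 0.1 s.
2. the pointer is turned to the red button (pointer tip within 25 mm of its centre) (horizontal distance between pointer_tip and tab_red below 0.025 m), for 0.2 s.
At the end, for the whole second after the job is handed in: The knob has dropped home (shaft within 2 mm of its lowest) in the detent hole at the red button, its pointer tip within 25 mm of the button's centre, at rest and released; slide box, film can, mug and tape roll are within 15 mm of where they stood (horizontal distance between pointer_tip and tab_red below 0.025 m and z of plunger in the frame of dial below 0.012 m and velocity of joint knob between -0.05 and 0.05 rad/s and distance of each of slide_box, film_can, mug, tape_roll from where it was at the start of the episode below 0.015 m); the robot touches nothing.
It fails at once if the knob's pin or stop is forced with more than 25 N against the selector's plate (contact force between plunger and dial above 25 N).
It fails at once if the slide box or film can is knocked over or shoved (angle between any of slide_box, film_can's own z axis and vertical above 0.5 rad or distance of any of slide_box, film_can from where it was at the start of the episode above 0.03 m).
It fails at once if the mug or tape roll is knocked over or shoved (angle between mug's own z axis and vertical above 0.5 rad or distance of any of mug, tape_roll from where it was at the start of the episode above 0.03 m).
It also fails if it takes over 51 s, if anything falls off the work surface, if the arm or the gripper's body presses on something with over 40 N, if the wrist force passes 120 N, or if a joint passes its speed limit or range.

ROBOT

A 6-joint arm with a two-finger parallel gripper is mounted at the origin on the work surface. World frame = base frame: x ahead of the robot, y to its left, z up, the work surface at z = 0. Lengths are in m, angles in degrees, forces in N, time in s.
With the tool pointing down it reaches from about 0.35 to 0.875 m from the base axis. Payload 4.2 kg.
Tool frame: the origin (TCP) lies on the front face of the gripper's body, between the roots of the fingers; the fingertips stand finger_overhang ahead of it and the grasp point (between the pads) lies 51 mm ahead of it (finger_overhang is the distance from the TCP to the fingertips, in m); z points along the fingers, y is the line along which they close (so a half turn about z gives the same grasp; the last joint's range is limited). The gripper opens to 87 mm and grips with 3 to 60 N. Pads are 19 mm wide; open, the fingers measure 117 mm over their backs; the gripper's body (75 mm by 190 mm) begins 51 mm behind the grasp point.
Start: joints at [82.426, 22.042, 0.453, 0, -68.411, -14.817], TCP at [0.238, 0.578, 0.292] pointing down, gripper open.
Joint ranges: [-179.83, 179.83], [-69.29, 118.12], [-61.27, 80.66], [-181.25, 117.63], [-171.15, -9.14], [-177.46, 177.46]. Speed limits (degrees/s): [159.86, 159.86, 180, 180, 180, 180].

INTERFACE

Orientations are given as a 3x3 rotation matrix whose columns are the frame's x, y, z axes.
In Python, from station import sense, capture, camera_model, finish_job, finger_overhang gives the robot as it stands. The module is installed in compiled form; this text tells all that it offers.
- The arm moves only by the tool jog_arm, never from a script. Its argument "rows" is a list that holds one entry, the list of rows, each a list of 4 numbers: the shift along the tool's x, y, z in m, then the turn about the tool's z in rad. A call has 1 to 20 rows; each row shifts and turns the commanded pose from where the row before left it, along the tool's axes as they then stand; what a row does not reach is not made up. A row lasts 1/8 s, in which the tool goes at most 62.5 mm and 10.7 degrees, less where a joint would pass 70% of its speed; a pose out of reach is approached as far as the arm can. A call is refused whole if a number of a shift passes 0.0625 or a number of a turn 0.188, either way. A call with a gripper value outside its range is refused whole. "claw" is the opening, from 0 (shut) to 1 (fully open), set as the call begins (left out, the last holds). The fingers move at their own pace and stop on an object; the grip force is fixed at half the most. Time passes only in rows, so rows that do not move let the fingers close. It gives the time, the measured TCP pose, the force, the opening and the grip force at its end, in the units of the state.
- sense(): the state, without advancing time (a new reading comes with each control period).
- capture(name): name is "side" or "top"; returns the picture (400x640x3 uint8, red, green, blue); there is no depth.
- camera_model(name): a dict with "fovy" (degrees; the focal length in pixels is half the picture's height over the tangent of half this angle, whatever the lens; pixels are square), "cx", "cy" (the principal point, pixels), "k1" (the pictures are not rectified: a ray, as slopes to the right and down, at radius r is drawn at 1 + k1 r^2 times it, then the intrinsics apply), "eye" and "rotation" of the camera in the world. Camera axes: x right, y down, z forward; pixel columns grow to the right and rows downward; lengths in m; the calibration is good to about 2 mm. A picture is of the moment at which its call begins. camera_model takes no time and is no camera call.
- finish_job(): hands the job in; it is judged then, once.
The state is a dict: "time_s": time; "joints": joint angles; "joint_velocities": joint speeds; "effort": joint torques, N m; "tcp_pos": TCP position; "ee_rot": TCP orientation; "wrist_force": force on the tool from outside, world axes, zero at the start; "moment": the same for the moment, N m; "gripper_width": opening from 0.0 (shut) to 1.0 (fully open); "gripper_force": force on a finger pad.
Only numpy, scipy, OpenCV 4.12 (cv2) and the standard library are available. Lean on these libraries where they do the work, as an engineer would, in place of code of your own. Each camera call takes 0.05 s, during which the arm holds its last target. There are 200 camera calls.

## Working session

There is one attempt and no reset: what is moved stays moved. The work goes in short steps, Python scripts to look and compute and a tool call to move; the robot and the scene stay as the last step left them, time stands still between calls to the robot, and variables do not carry over. Pictures are saved under pics/ and viewed, at most 10 in all, crops included, and the job is handed in when it is done.

Besides the shell and the picture viewer there is one more tool, called in YAML: its name, and indented under it one key for each argument. jog_arm: Moves the arm, as the interface text tells. Its arguments: {"type":"object","properties":{"rows":{"type":"array"},"claw":{"type":"number"}},"required":["rows"]}

```bash
mkdir -p pics; python3 - <<'E'
from station import *
import cv2
for n in("top","side"):
    cv2.imwrite(f"pics/{n}0.png",capture(n)[:,:,::-1]); print(n,camera_model(n))
s=sense(); print(s, finger_overhang)
E
```

```text
top {'fovy': 42.94187512499911, 'cx': 321.68275399349426, 'cy': 201.79026002755938, 'k1': -0.05648764896918641, 'eye': array([0.3205914 , 0.08611076, 1.19195338]), 'rotation': array([[-0.08111123, -0.97136571,  0.22331508],
       [-0.99670341,  0.07864163, -0.01994516],
       [ 0.00181218, -0.22419668, -0.97454223]])}
side {'fovy': 46.53358316137526, 'cx': 315.1000441050077, 'cy': 199.28546089525815, 'k1': -0.04486787674327219, 'eye': array([ 0.14435688, -0.45456624,  0.89187646]), 'rotation': array([[ 0.7596416 , -0.48510006,  0.43315422],
       [-0.65026208, -0.57699619,  0.49420099],
       [ 0.01019141, -0.65707939, -0.75375249]])}
{'time_s': 0.1, 'joints': array([ 8.24273930e+01,  2.20861374e+01,  3.87037412e-01, -2.35774731e-02,
       -6.84096491e+01, -1.48157781e+01]), 'joint_velocities': array([-0.06099853, -0.02905507,  0.21383614,  0.07120429,  0.05966885,
       -0.04291408]), 'effort': array([-4.62374155e-04, -3.91686630e+01,  1.87936646e+01,  4.23193082e+00,
        1.34621162e-02, -7.49151354e-05]), 'tcp_pos': array([0.23789196, 0.57752614, 0.29127175]), 'ee_rot': array([[ 9.24565479e-01, -3.81022675e-01, -6.29418686e-04],
       [-3.81023178e-01, -9.24563673e-01, -1.83102171e-03],
       [ 1.15723137e-04,  1.93272257e-03, -9.99998126e-01]]), 'wrist_force': array([0.28573766, 0.43165313, 0.45244653]), 'moment': array([ 0.01351966, -0.00714036, -0.03635468]), 'gripper_force': 0.0, 'gripper_width': 1.000259194332845} 0.0697
```

View pics/top0.png

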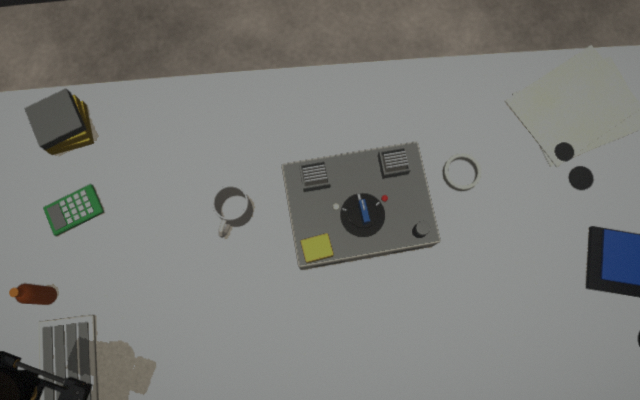

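View pics/side0.png

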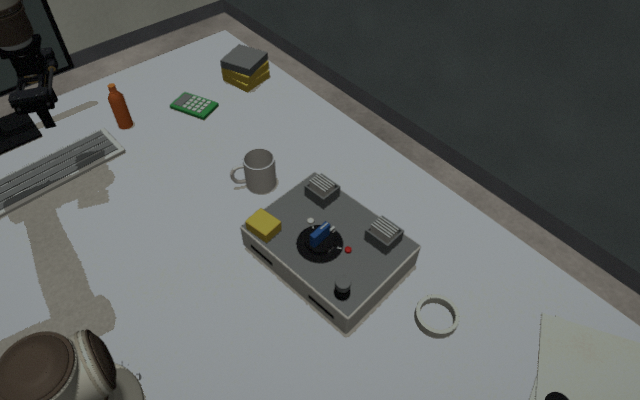

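The top view shows the scanner with its knob at about (364,211), the red button at (384,198) on the −y side, and the white button at (336,207). So the knob turns clockwise. Next I'll measure these points.

```bash
cat > h.py <<'E'
import numpy as np, cv2
from station import *
def toplane(n,uv,z):
    m=camera_model(n); f=200/np.tan(np.radians(m['fovy']/2))
    d=(np.array(uv,float)-[m['cx'],m['cy']])/f; s=d.copy()
    for _ in range(20): s=d/(1+m['k1']*(s@s))
    r=m['rotation']@np.array([s[0],s[1],1]); e=m['eye']
    return (e+r*(z-e[2])/r[2])
def blob(img,lo,hi,box):
    x0,y0,x1,y1=box; h=cv2.cvtColor(img,cv2.COLOR_RGB2HSV)[y0:y1,x0:x1]
    m=cv2.inRange(h,lo,hi); n,_,st,c=cv2.connectedComponentsWithStats(m)
    k=1+np.argmax(st[1:,4]); return c[k]+[x0,y0], st[k]
E
python3 - <<'E'
from h import *
for n,b,bw in(("top",(375,190,395,208),(340,190,385,230)),("side",(335,240,360,260),(300,215,345,255))):
    im=cv2.cvtColor(cv2.imread(f"pics/{n}0.png"),cv2.COLOR_BGR2RGB)
    c,st=blob(im,(0,100,60),(10,255,255),b); print(n,"red",c,st[4],toplane(n,c,.092))
    c,st=blob(im,(100,120,40),(125,255,255),bw); print("blue",c,st,toplane(n,c,.13))
im=cv2.imread("pics/top0.png")
print("white",toplane("top",(336,207),.092),"corners",[toplane("top",p,.085).round(4) for p in((283,163),(417,144),(438,240),(299,265))])
a=cv2.resize(im[135:275,275:445],None,fx=4,fy=4,interpolation=cv2.INTER_CUBIC); cv2.imwrite("pics/c1.png",a)
E
```

```text
top red [384.25714286 197.82857143] 35 [ 0.57042323 -0.07597899  0.092     ]
blue [364.35514019 212.52336449] [ 19   9  11  24 107] [ 0.53316447 -0.02447863  0.13      ]
side red [347.81578947 249.07894737] 38 [ 0.56657955 -0.07900749  0.092     ]
blue [318.90510949 234.40510949] [ 10   7  20  25 274] [ 0.52632573 -0.03222257  0.13      ]
white [0.55828508 0.03295403 0.092     ] corners [array([0.6716, 0.1438, 0.085 ]), array([ 0.6926, -0.1662,  0.085 ]), array([ 0.4674, -0.1851,  0.085 ]), array([0.4377, 0.124 , 0.085 ])]
```

View pics/c1.png

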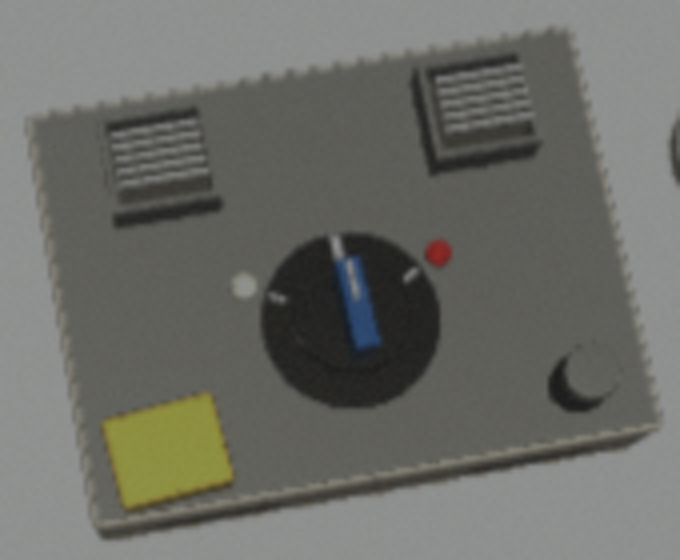

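The crop shows the dial centred at about (351,320) in crop pixels, the pointer tip at (336,240), the white button at (244,286) and the red button at (438,252). The yellow box and film can sit at the near corners.

```bash
python3 - <<'E'
from h import *
P=lambda x,y,z: toplane("top",(275+(x+.5)/4-.5,135+(y+.5)/4-.5),z)[:2]
d=P(351.5,320,.086); r=P(438.5,252,.093); w=P(244,286,.093); t=P(336,240,.1)
print("dial",d,"red",r,"white",w,"tip",t)
v=w-r; print("sep",np.hypot(*v),"expect .1105")
yaw=np.arctan2(v[1],v[0])-np.pi/2; ax=(r+w)/2-.0281*np.array([np.cos(yaw),np.sin(yaw)])
print("yaw",yaw,"axis",ax)
a,b=P(349,257,.135),P(366,347,.135); print("bar",a,b,(a+b)/2,np.hypot(*(a-b)))
for c in(d,ax): print("pointer ang",np.arctan2(*(t-c)[::-1])-yaw,np.hypot(*(t-c)),"red ang",np.arctan2(*(r-c)[::-1])-yaw)
q=np.arctan2(*(a-b)[::-1]); print("bar ang world",q, "unit",q-yaw)
s=sense(); y=s['ee_rot'][:,1]; print("tool y ang",np.arctan2(y[1],y[0]),"x ang",np.arctan2(s['ee_rot'][1,0],s['ee_rot'][0,0]))
# side-view check of the axis using blue bar at z .123
for z in(.123,.13): print(toplane("side",(318.9,234.4),z))
E
```

```text
dial [ 0.53756363 -0.02447682] red [ 0.57066028 -0.07586638] white [0.56011129 0.0336566 ] tip [ 0.58042564 -0.01899563]
sep 0.11002983302790846 expect .1105
yaw 0.09602135338996032 axis [ 0.53741523 -0.02379895]
bar [ 0.56223147 -0.02164316] [ 0.51282759 -0.02578885] [ 0.53752953 -0.023716  ] 0.0495775188377595
pointer ang 0.031168298705630565 0.043211060721609865 red ang -1.0946475507845188
pointer ang 0.015195883947649133 0.04327779446933008 red ang -1.0985694385443825
bar ang world 0.08371807139490468 unit -0.012303281995055634
tool y ang -1.9616992556716077 x ang -0.3909027052155723
[ 0.52983573 -0.02832545  0.123     ]
[ 0.52632625 -0.03220603  0.13      ]
```

Both estimates of the axis agree: (0.5375, −0.024), with bar world angle about 0.09–0.1 and separation and bar length as specified. I'm approaching now.

jog_arm:
  rows:
    - [[0.0337,0.0295,0,0],[0.0337,0.0295,0,0],[0.0337,0.0295,0,0],[0.0337,0.0295,0,0],[0.0337,0.0295,0,0],[0.0337,0.0295,0,0],[0.0337,0.0295,0,0],[0.0337,0.0295,0,0],[0.0337,0.0295,0,0],[0.0337,0.0295,0,0],[0.0337,0.0295,0,0],[0.0337,0.0295,0,0],[0.0337,0.0295,0,0],[0.0337,0.0295,0,0],[0.0337,0.0295,0,0],[0,0,0.015,-0.12],[0,0,0.015,-0.12],[0,0,0.015,-0.12],[0,0,0.015,-0.12],[0,0,0,0]]
  claw: 1

```text
time_s: 2.6
tcp_pos: [0.536, -0.024, 0.2308]
ee_rot: [[0.996, 0.087, -0.004], [0.087, -0.996, -0.001], [-0.004, 0.0, -1.0]]
wrist_force: [0.4, 0.5, 1.1]
gripper_width: 1.004
gripper_force: 0.0
```

jog_arm:
  rows:
    - [[0.0015,0,0.012,0],[0,0,0.012,0],[0,0,0.012,0],[0,0,0.01,0],[0,0,0.005,0],[0,0,0.002,0],[0,0,0,0],[0,0,0,0]]
  claw: 0.5

```text
time_s: 3.6
tcp_pos: [0.5386, -0.0237, 0.1796]
ee_rot: [[0.996, 0.089, 0.001], [0.089, -0.996, 0.0], [0.001, -0.0, -1.0]]
wrist_force: [-0.1, -0.3, -0.3]
gripper_width: 0.501
gripper_force: 0.0
```

```bash
python3 - <<'E'
from h import *
t=capture("top")[165:255,300:420]; s=capture("side")[180:285,260:400]
a=cv2.resize(t,None,fx=5,fy=5,interpolation=2); b=cv2.resize(s,None,fx=4,fy=4,interpolation=2)
cv2.imwrite("pics/t1.png",a[:,:,::-1]); cv2.imwrite("pics/s1.png",b[:,:,::-1]); x=sense();print(x['tcp_pos'],x['wrist_force'])
E
```

```text
[ 0.53850206 -0.02366606  0.1795866 ] [0.5073457  0.32742931 0.97522207]
```

View pics/s1.png

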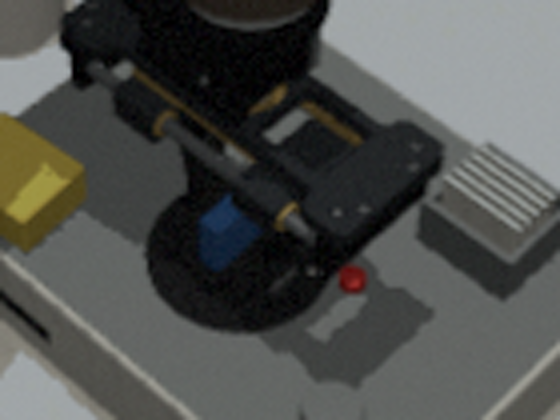

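The side crop shows the fingers straddling the blue bar at crop (225,235), clear of the hopper and buttons. Closing the gripper.

jog_arm:
  rows:
    - [[0,0,0,0],[0,0,0,0],[0,0,0,0],[0,0,0,0],[0,0,0,0],[0,0,0,0]]
  claw: 0

```text
time_s: 4.45
tcp_pos: [0.5382, -0.0243, 0.1793]
ee_rot: [[0.996, 0.089, -0.001], [0.089, -0.996, -0.001], [-0.001, 0.001, -1.0]]
wrist_force: [0.3, -4.8, 0.2]
gripper_width: 0.16
gripper_force: 30.0
```

jog_arm:
  rows:
    - [[0,0.0005,-0.002,0],[0,0,-0.002,0],[0,0,-0.002,0],[0,0,-0.002,0],[0,0,-0.002,0],[0,0,0,0],[0,0,0,0]]

```text
time_s: 5.32
tcp_pos: [0.5382, -0.0244, 0.1872]
ee_rot: [[0.996, 0.088, -0.001], [0.088, -0.996, 0.0], [-0.001, -0.0, -1.0]]
wrist_force: [5.0, -4.9, -10.3]
gripper_width: 0.155
gripper_force: 30.0
```

jog_arm:
  rows:
    - [[0,0,-0.0015,0],[0,0,-0.0015,0],[0,0,0,0],[0,0,0,0],[0,0,0,0]]

```text
time_s: 5.95
tcp_pos: [0.5382, -0.0244, 0.19]
ee_rot: [[0.996, 0.088, -0.001], [0.088, -0.996, 0.0], [-0.001, -0.0, -1.0]]
wrist_force: [4.6, -5.2, -10.8]
gripper_width: 0.161
gripper_force: 30.0
```

jog_arm:
  rows:
    - [[0,0,0,0.08],[0,0,0,0.08],[0,0,0,0.08],[0,0,0,0.08],[0,0,0,0.08],[0,0,0,0.08],[0,0,0,0.08],[0,0,0,0.08],[0,0,0,0.08],[0,0,0,0.08],[0,0,0,0.03],[0,0,0,0],[0,0,0,0]]

```text
time_s: 7.58
tcp_pos: [0.5378, -0.0257, 0.19]
ee_rot: [[0.737, -0.676, -0.003], [-0.676, -0.737, -0.002], [-0.001, 0.003, -1.0]]
wrist_force: [4.7, -10.3, -11.9]
gripper_width: 0.159
gripper_force: 30.0
```

```bash
python3 - <<'E'
from h import *
t=capture("top")[165:255,300:420]
cv2.imwrite("pics/t2.png",cv2.resize(t,None,fx=5,fy=5,interpolation=2)[:,:,::-1]); x=sense();R=x['ee_rot'];print(x['tcp_pos'],x['wrist_force'],x['moment'],"unit ang",np.arctan2(R[1,0],R[0,0])-.096)
E
```

```text
[ 0.53779789 -0.02570096  0.18999075] [  5.02126592 -10.13156454 -11.03293622] [-3.08748479 -1.4608842  -0.04087826] unit ang -0.8379656994795364
```

View pics/t2.png

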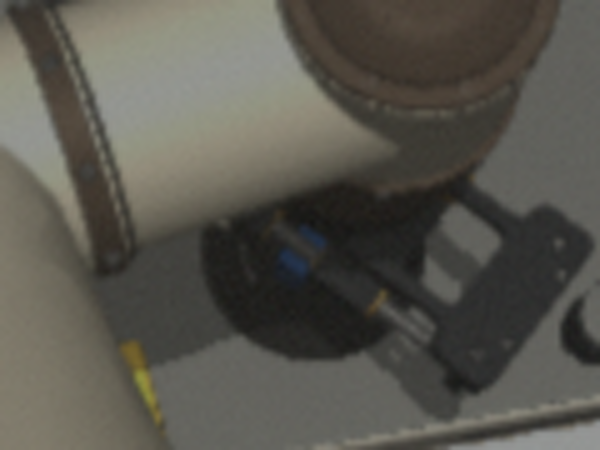

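jog_arm:
  rows:
    - [[0.002,0.001,0.001,0],[0,0,0.001,0],[0,0,0.001,0],[0,0,0,0],[0,0,0,0],[0,0,0,0]]

```text
time_s: 8.38
tcp_pos: [0.538, -0.0262, 0.1887]
ee_rot: [[0.738, -0.675, -0.003], [-0.675, -0.738, 0.0], [-0.002, 0.002, -1.0]]
wrist_force: [-3.3, 1.0, -10.5]
gripper_width: 0.157
gripper_force: 30.0
```

jog_arm:
  rows:
    - [[0,0,0.001,0],[0,0,0,0],[0,0,0,0],[0,0,0,0]]

```text
time_s: 8.88
tcp_pos: [0.5381, -0.0262, 0.1877]
ee_rot: [[0.738, -0.675, -0.003], [-0.675, -0.738, 0.0], [-0.002, 0.002, -1.0]]
wrist_force: [-4.8, 1.6, -10.3]
gripper_width: 0.157
gripper_force: 30.0
```

jog_arm:
  rows:
    - [[0,0,0.0007,0],[0,0,0,0],[0,0,0,0]]

```text
time_s: 9.25
tcp_pos: [0.5381, -0.0262, 0.1874]
ee_rot: [[0.738, -0.675, -0.003], [-0.675, -0.738, 0.0], [-0.002, 0.002, -1.0]]
wrist_force: [-6.4, 1.0, -9.1]
gripper_width: 0.159
gripper_force: 30.0
```

jog_arm:
  rows:
    - [[0,0,0.0007,0],[0,0,0,0],[0,0,0,0]]

```text
time_s: 9.62
tcp_pos: [0.5381, -0.0262, 0.1872]
ee_rot: [[0.738, -0.675, -0.003], [-0.675, -0.738, -0.0], [-0.002, 0.002, -1.0]]
wrist_force: [-7.2, 1.4, -5.7]
gripper_width: 0.16
gripper_force: 30.0
```

The pin is resting on the land (Fz rose to −5.7 N, z .1872). Next I'll sweep clockwise in small steps and watch z and Fz.

jog_arm:
  rows:
    - [[0.0005,0,0.0005,0.03],[0,0,0,0],[0,0,0,0]]

```text
time_s: 10.0
tcp_pos: [0.5381, -0.0263, 0.187]
ee_rot: [[0.718, -0.696, -0.003], [-0.696, -0.718, 0.0], [-0.003, 0.002, -1.0]]
wrist_force: [-8.9, 3.2, -3.0]
gripper_width: 0.161
gripper_force: 30.0
```

jog_arm:
  rows:
    - [[0,0,0,0.03],[0,0,0,0],[0,0,0,0]]

```text
time_s: 10.38
tcp_pos: [0.5381, -0.0263, 0.187]
ee_rot: [[0.696, -0.718, -0.003], [-0.718, -0.696, 0.0], [-0.003, 0.002, -1.0]]
wrist_force: [-9.9, 3.6, -3.0]
gripper_width: 0.158
gripper_force: 30.0
```

jog_arm:
  rows:
    - [[-0.001,0.001,0,0.03],[0,0,0,0],[0,0,0,0]]

```text
time_s: 10.75
tcp_pos: [0.5377, -0.0264, 0.187]
ee_rot: [[0.674, -0.738, -0.001], [-0.738, -0.674, 0.0], [-0.001, 0.0, -1.0]]
wrist_force: [-6.0, 2.4, -6.0]
gripper_width: 0.156
gripper_force: 30.0
```

jog_arm:
  rows:
    - [[0,0,0,0.03],[0,0,0,0],[0,0,0,0]]

```text
time_s: 11.12
tcp_pos: [0.5377, -0.0264, 0.1869]
ee_rot: [[0.652, -0.758, -0.001], [-0.758, -0.652, 0.0], [-0.001, 0.001, -1.0]]
wrist_force: [-5.2, 2.3, -6.4]
gripper_width: 0.159
gripper_force: 30.0
```

jog_arm:
  rows:
    - [[0,0,0,0.03],[0,0,0,0],[0,0,0,0]]

```text
time_s: 11.5
tcp_pos: [0.5377, -0.0264, 0.1867]
ee_rot: [[0.629, -0.778, -0.001], [-0.778, -0.629, 0.0], [-0.001, 0.001, -1.0]]
wrist_force: [-5.9, 2.2, -6.4]
gripper_width: 0.161
gripper_force: 30.0
```

jog_arm:
  rows:
    - [[0,0,0.0006,0],[0,0,0,0],[0,0,0,0]]

```text
time_s: 11.88
tcp_pos: [0.5377, -0.0264, 0.1864]
ee_rot: [[0.629, -0.777, -0.001], [-0.777, -0.629, 0.0], [-0.001, 0.001, -1.0]]
wrist_force: [-6.0, 1.5, -5.4]
gripper_width: 0.158
gripper_force: 30.0
```

jog_arm:
  rows:
    - [[0,0,0.0006,0],[0,0,0,0],[0,0,0,0]]

```text
time_s: 12.25
tcp_pos: [0.5376, -0.0265, 0.1853]
ee_rot: [[0.628, -0.778, -0.001], [-0.778, -0.628, 0.0], [-0.001, 0.001, -1.0]]
wrist_force: [-5.4, 1.5, -8.3]
gripper_width: 0.159
gripper_force: 30.0
```

Dropped with the load returning to the gripper: the hole is here (about −0.99 rad). Lowering with it to confirm.

jog_arm:
  rows:
    - [[0,0,0.001,0],[0,0,0.001,0],[0,0,0,0],[0,0,0,0]]

```text
time_s: 12.75
tcp_pos: [0.5376, -0.0265, 0.1836]
ee_rot: [[0.628, -0.778, -0.001], [-0.778, -0.628, 0.0], [-0.001, 0.001, -1.0]]
wrist_force: [-5.6, 1.3, -6.0]
gripper_width: 0.157
gripper_force: 30.0
```

jog_arm:
  rows:
    - [[0,0,0,0],[0,0,0,0],[0,0,0,0],[0,0,0,0],[0,0,0,0],[0,0,0,0]]
  claw: 0.5

```text
time_s: 13.5
tcp_pos: [0.5383, -0.0266, 0.1832]
ee_rot: [[0.629, -0.778, 0.0], [-0.778, -0.629, -0.0], [0.0, -0.0, -1.0]]
wrist_force: [-0.4, 0.2, 0.2]
gripper_width: 0.499
gripper_force: 0.0
```

jog_arm:
  rows:
    - [[0,0,-0.015,0],[0,0,-0.02,0],[0,0,-0.04,0],[0,0,-0.04,0],[-0.04,0,-0.03,0],[-0.04,0,0,0],[-0.04,0,0,0],[-0.04,0,0,0],[-0.04,0,0,0],[0,0,0,0]]

```text
time_s: 14.75
tcp_pos: [0.4113, 0.1302, 0.3296]
ee_rot: [[0.632, -0.775, 0.002], [-0.775, -0.632, 0.002], [0.0, -0.003, -1.0]]
wrist_force: [-0.3, 0.0, 0.3]
gripper_width: 0.499
gripper_force: 0.0
```

```bash
python3 - <<'E'
from h import *
s=capture("side"); t=capture("top")
a=cv2.resize(s[190:280,270:390],None,fx=3.3,fy=3.3,interpolation=2);b=cv2.resize(t[165:255,300:420],None,fx=3.3,fy=3.3,interpolation=2)
cv2.imwrite("pics/f1.png",np.hstack([a,b])[:,:,::-1])
cv2.imwrite("pics/side1.png",s[:,:,::-1])
c,st=blob(s,(100,120,40),(125,255,255),(300,215,345,255)); print(c,st,[toplane("side",c,z)[:2] for z in(.123,.131)])
E
```

```text
[319.23893805 234.16814159] [  7  11  26  18 339] [array([ 0.53075852, -0.02832575]), array([ 0.52673809, -0.0327607 ])]
```

View pics/f1.png

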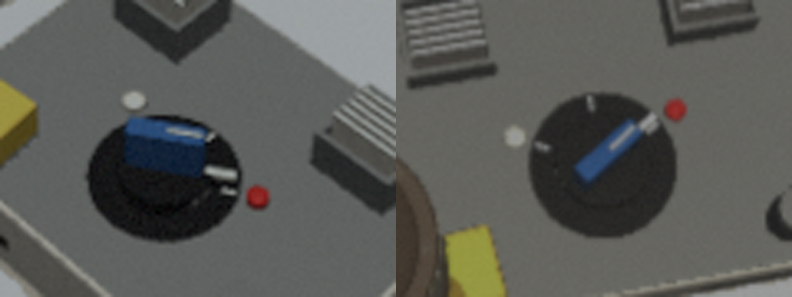

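The crops show the bar pointing at the red button with the gripper clear. Next I'll check its height by comparing the projected bar outline with the blue mask, using the initial (home) picture as a reference.

```bash
python3 - <<'E'
from h import *
m=camera_model("side"); f=200/np.tan(np.radians(m['fovy']/2)); K=np.array([[f,0,m['cx']],[0,f,m['cy']],[0,0,1]])
R=m['rotation'].T
def hull(ang,dz):
    c,s=np.cos(ang),np.sin(ang)
    P=np.array([[.5377+c*a-s*b,-.0245+s*a+c*b,.085+z+dz] for a in(-.025,.025) for b in(-.007,.007) for z in(.014,.050)])
    p,_=cv2.projectPoints(P,cv2.Rodrigues(R)[0],-R@m['eye'],K,np.array([m['k1'],0,0,0]))
    M=np.zeros((400,640),np.uint8); cv2.fillConvexPoly(M,cv2.convexHull(p.astype(np.float32)).astype(np.int32),255); return M
for n,ang in(("side0",.085),("side1",-.894)):
    im=cv2.imread(f"pics/{n}.png"); h=cv2.cvtColor(im,cv2.COLOR_BGR2HSV)
    B=cv2.inRange(h,(95,80,25),(130,255,255)); B[:215]=0;B[258:]=0;B[:,:295]=0;B[:,350:]=0
    B=cv2.morphologyEx(B,cv2.MORPH_CLOSE,np.ones((5,5)))
    print(n,"mask",cv2.boundingRect(B),[(round(dz*1e3),round((lambda M:(M&B>0).sum()/((M|B)>0).sum())(hull(ang,dz)),3)) for dz in np.arange(-.006,.0141,.002)])
E
```

```text
side0 mask (309, 221, 21, 27) [(-6, np.float64(0.867)), (-4, np.float64(0.879)), (-2, np.float64(0.856)), (0, np.float64(0.805)), (2, np.float64(0.761)), (4, np.float64(0.69)), (6, np.float64(0.661)), (8, np.float64(0.613)), (10, np.float64(0.585)), (12, np.float64(0.53)), (14, np.float64(0.506))]
side1 mask (307, 225, 26, 19) [(-6, np.float64(0.9)), (-4, np.float64(0.903)), (-2, np.float64(0.847)), (0, np.float64(0.781)), (2, np.float64(0.758)), (4, np.float64(0.693)), (6, np.float64(0.673)), (8, np.float64(0.597)), (10, np.float64(0.56)), (12, np.float64(0.524)), (14, np.float64(0.469))]
```

The best-fit height is the same as in the home picture (−4 mm offset in both), so the knob is fully home. Handing in.

```bash
python3 -c "
from station import *
print(finish_job())"
```

```text
the job is handed in; nothing more can be done
None
```

I pulled the knob up, turned it to the red button and let it drop into the detent hole there, at about −0.99 rad. In the side picture it sits at the same height as when it started, so I judged it fully home. The gripper is clear, and the job is handed in at about 15 s; the hand-in returned no verdict.

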